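# Stand the flask up, then hold the kettle's reheat paddle level

### The arm

A 6-joint arm with a two-finger parallel gripper is mounted at the origin on the work surface. World frame = base frame: x ahead of the robot, y to its left, z up, the work surface at z = 0. Lengths are in m, angles in rad, forces in N, time in s.
With the tool pointing down it reaches from about 0.35 to 0.975 m from the base axis. Payload 4.9 kg.
Tool frame: the origin (TCP) lies at the very end of the fingers, on their centre line; the grasp point (between the pads) lies 19 mm behind it; z points along the fingers, x is the direction in which the jaws open and shut, and the axes are right-handed (so a half turn about z gives the same grasp; the last joint's range is limited). The gripper opens to 85 mm and grips with 20 to 120 N. Pads are 22 mm wide; open, the fingers measure 114 mm over their backs; the gripper's body (76 mm by 85 mm) begins 54 mm behind the grasp point. The pads swing forward as they close: fully open they stand 13 mm farther back than shut.
Start: joints at [-1.322, 0.053, 1.613, -0, 1.476, -0.119], TCP at [0.225, -0.583, 0.231] pointing down, gripper open.
Joint ranges: [-3.01, 3.01], [-1.01, 2.22], [0.06, 2.58], [-1.02, 4.17], [0.09, 2.62], [-3.14, 3.14]. Speed limits (rad/s): [2.57, 2.57, 3.14, 3.14, 3.14, 3.14].

### API

Orientations are given as a unit quaternion [w, x, y, z].
In Python, from plant import manip, imaging gives the robot as it stands.
- The arm moves only by the shell command python3 -m pendant 'ROWS'. ROWS is JSON, a list that holds one entry, the list of rows, each a list of 7 numbers: the turn, a rotation vector about the world's x, y, z in units of pi rad (1.0 is pi rad), then the shift along the world's x, y, z in units of 250 mm (1.0 is 250 mm), then the opening, from 0 (shut) to 1 (fully open). In form: [[[ax, ay, az, tx, ty, tz, claw], ...]]. A call has 1 to 20 rows; each row shifts and turns the commanded pose from where the row before left it; what a row does not reach is not made up. A row lasts 1/8 s, in which the tool goes at most 62.5 mm and 10.7 degrees, less where a joint would pass 70% of its speed; a pose out of reach is approached as far as the arm can. A call with a number of a shift or a turn outside -1 to 1 is refused whole. A call with a gripper value outside its range is refused whole. The fingers move at their own pace and stop on an object; the grip force is fixed at half the most. Time passes only in rows, so rows that do not move let the fingers close. It gives the time, the measured TCP pose, the force and the opening at its end, in the units of the state.
- manip.state(): the state, without advancing time (a new reading comes with each control period).
- imaging.grab_frame(name): name is "scene" or "top"; returns a dict with "frame" (400x640x3 uint8, blue, green, red), "mtx" (3x3 intrinsics, pixels), "world_to_cam" (4x4, takes a point from world to camera coordinates). Camera axes: x right, y down, z forward; pixel columns grow to the right and rows downward; lengths in m; the calibration is good to about 2 mm. A picture is of the moment at which its call begins. There is no depth.
- manip.job_done(): hands the job in, once; it reports no verdict.
The state is a dict: "time": time; "joint_pos": joint angles; "joint_vel": joint speeds; "joint_efforts": joint torques, N m; "tool_pos": TCP position; "tool_rot": TCP orientation; "contact_force": force on the tool from outside, world axes, zero at the start; "ft_torque": the same for the moment, N m; "gripper_width": opening from 0.0 (shut) to 1.0 (fully open).
Only numpy, scipy, OpenCV 4.12 (cv2) and the standard library are available. Lean on these libraries where they do the work, as an engineer would, in place of code of your own. Each camera call takes 0.05 s, during which the arm holds its last target. There are 200 camera calls.

### The job

Get ready to refill the flask: stand the tipped-over white vacuum flask upright on the round cork coaster between the two mugs, its whole foot on the coaster, and let go of it. Then, with the fingertips, press the spring-loaded paddle switch at the front of the kettle's base down about half way, until the paddle lies level (in line with the flat top of the black switch block behind it), and keep it held there: finish while still holding it at level, because it springs back up when let go. Do not knock over or shift the mugs or the other things on the worktop.

Things in the scene. Friction and masses are not known exactly. Their poses are not given: they have to be found in the camera images.
- flask: White flask, 215 mm tall, 0.27-0.4 kg, weight centred 85 mm up. Body 66 mm in diameter to 140 mm up, with a flat grip panel 2 mm proud on its +y side, on which it starts lying, in front of the coaster; cylindrical cap 44 mm in diameter from 155 to 215 mm. Origin: centre of the foot's underside; z points to the cap. Lifted in a light grip across the cap, it swings down between the finger pads.
- coaster: Round cork coaster, 110 mm in diameter, 5 mm thick, fixed to the worktop. Origin: centre of its underside, on the worktop; z up. A mug stands about 115 mm from it along +y and another along -y of its own frame. It may be left or right of the kettle.
- kettle: Chrome kettle (142 mm in diameter, 229 mm high with arched handle) on a black base 160 mm across, fixed. Origin: on the worktop straight below the paddle's hinge; z up; the pot's centre is 120 mm along +x, the paddle sticks out along -x (roughly to the robot). Between them a black switch block, 40 mm long, 50 mm wide, its flat top 49 mm above the worktop.
- paddle (a joint): Grey paddle switch, 75 mm long from its hinge, 40 wide, 8 thick; hinge along the kettle's y, 45 mm above the worktop. Rad: 0 at rest, sloping up 0.45 rad to its free end; grows as that end is pressed down; 0.45 is level (top 49 mm above the worktop, in line with the switch block's top); 0.85 is the lower stop. Spring force 62 mm from the hinge: 4 N at rest, 7.5 N level, 11 N at the stop.
- paddle_tip (a point): Point on the paddle's upper face, 62 mm from the hinge, on its middle line: the place to press. About 76 mm above the worktop at rest, 49 mm when the paddle is level. Moves with the paddle.
- mug_a: White ceramic mug, 80 mm in diameter, 85 mm high, on the coaster's +y side. Its handle is at +y of its own frame. Origin: centre of the underside. Must not be shifted.
- mug_b: White ceramic mug like the other, on the coaster's -y side. Must not be shifted.
- sugar_tin: Steel sugar tin, 84 mm in diameter, 111 mm high, standing far back in the middle. Origin: centre of the underside. Leave alone.
- spoon: Wooden spoon, 250 mm long, lying at one side. Leave alone.
- tea_carton: Cardboard tea carton, 70 x 120 x 85 mm high, at one side. Origin: centre of the underside. Leave alone.
- jam_jar: Jar, 70 mm in diameter, 100 mm high, at the left side. Origin: centre of the underside. Leave alone.
- saucer: White saucer, 140 mm in diameter, at the right side. Origin: centre of the underside. Leave alone.
Mind the look-alikes: they are no part of the job. Of the things that look like the flask, the smallest one is meant.

How it is judged:
On the way, in this order (a step that is already met when the one before it is completed fails the run):
1. the flask stands upright on the coaster, let go (horizontal distance between flask and coaster below 0.024 m and angle between flask's own z axis and vertical below 0.08 rad and height (world z) of flask between 0.002 and 0.009 m and linear speed of flask below 0.03 m/s and contact force between the fingers and flask below 0.1 N), for 0.3 s.
2. the paddle is held level by the fingers for a second (value of joint paddle between 0.33 and 0.57 rad and contact force between the fingers and kettle above 1.5 N), for 1 s.
At the end, for the whole second after the job is handed in: The flask stands still and upright (within 0.08 rad) on the coaster, its foot's centre within 24 mm of the coaster's centre, not touched by the fingers; the fingers are still pressing the paddle (more than 1.5 N) and hold it within 0.12 rad of level (joint value 0.33 to 0.57) (all of step 1 and all of step 2); the arm keeps its last pose, push and grip.
It fails at once if a bystander is shifted by more than 35 mm or knocked over (distance of any of mug_a, mug_b, sugar_tin, spoon, tea_carton, jam_jar, saucer from where it was at the start of the episode above 0.035 m or angle between any of mug_a, mug_b, sugar_tin, tea_carton, jam_jar, saucer's own z axis and vertical above 0.5 rad).
It also fails if it takes over 61 s, if anything falls off the work surface, if the arm or the gripper's body presses on something with over 40 N, if the wrist force passes 120 N, or if a joint passes its speed limit or range.

## Working session

There is one attempt and no reset: what is moved stays moved. The work goes in short steps, Python scripts to look and compute and a shell command to move; the robot and the scene stay as the last step left them, time stands still between calls to the robot, and variables do not carry over. Pictures are saved under pics/ and viewed, about 8 in all and at most 12, crops included, and the job is handed in when it is done.

```bash
mkdir -p pics; ls
cat > h.py <<'E'
import numpy as np, cv2
from plant import manip, imaging
def grab(n,f=None,crop=None,s=1):
    d=imaging.grab_frame(n); im=d["frame"]
    if crop: x0,y0,x1,y1=crop; im=im[y0:y1,x0:x1]
    if s!=1: im=cv2.resize(im,None,fx=s,fy=s,interpolation=cv2.INTER_CUBIC)
    if f: cv2.imwrite("pics/"+f,im)
    return d
def back(d,uv,z):
    M=d["world_to_cam"];R=M[:3,:3];t=M[:3,3];c=-R.T@t
    r=R.T@np.linalg.inv(d["mtx"])@np.array([uv[0],uv[1],1.])
    return c+r*(z-c[2])/r[2]
def proj(d,p):
    M=d["world_to_cam"];q=d["mtx"]@(M[:3,:3]@np.array(p)+M[:3,3]);return q[:2]/q[2]
E
python3 - <<'E'
from h import *
import pickle
for n in("scene","top"):
    d=grab(n,n+"0.png",s=1.25); pickle.dump(d,open(n+".pkl","wb"))
    M=d["world_to_cam"];print(n,-M[:3,:3].T@M[:3,3],d["mtx"].tolist())
s=manip.state();print(s["time"],s["tool_pos"],s["tool_rot"],s["contact_force"])
E
```

```text
pics
scene [0.8609828  0.45172019 1.03992495] [[381.3327765279494, 0.0, 319.0936624979015], [0.0, 381.3327765279494, 195.4179140139219], [0.0, 0.0, 1.0]]
top [ 0.44156553 -0.02321085  1.34746221] [[450.3554675953628, 0.0, 328.72114607466756], [0.0, 450.3554675953628, 203.58589583979472], [0.0, 0.0, 1.0]]
0.1 [ 0.22458005 -0.58264385  0.23017423] [-6.11344118e-04  8.24486225e-01 -5.65881237e-01 -7.18725518e-04] [-1.27265003 -0.09899527  0.04124786]
```

View pics/scene0.png

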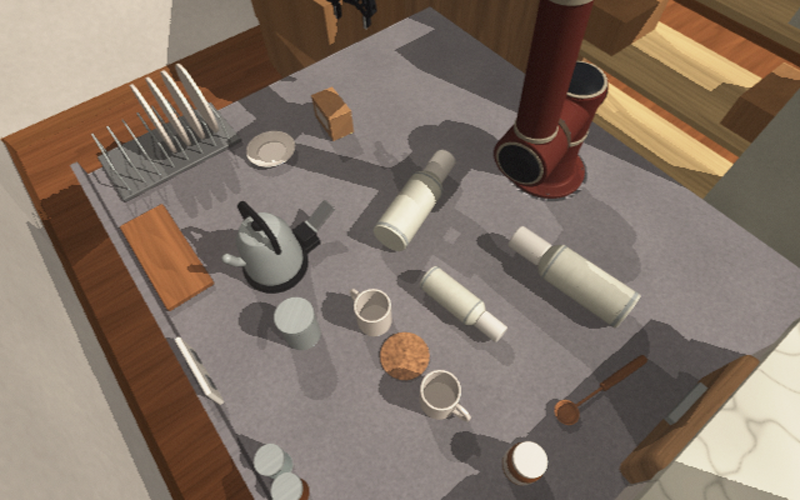

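View pics/top0.png

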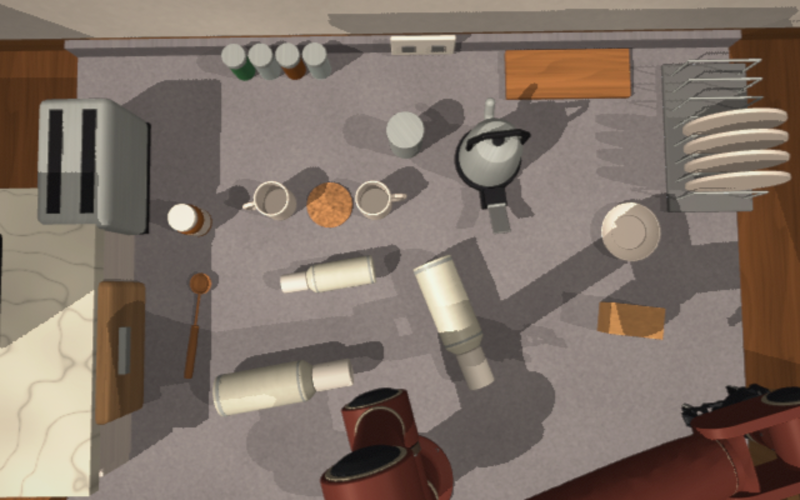

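Flask candidates in the top picture: (328,274), the smallest; (265,387), large; (455,320), large. I choose (328,274). The coaster is at (329,204), the mugs at (273,200) and (375,199), and the paddle at (498,217). Next I check these in a close crop.

Run:
```python
from h import *
import pickle
d=pickle.load(open("top.pkl","rb"))
cv2.imwrite("pics/c1.png",cv2.resize(d["frame"][70:250,180:430],None,fx=3.2,fy=3.2,interpolation=cv2.INTER_CUBIC))
```

```text
(no output)
```

View pics/c1.png

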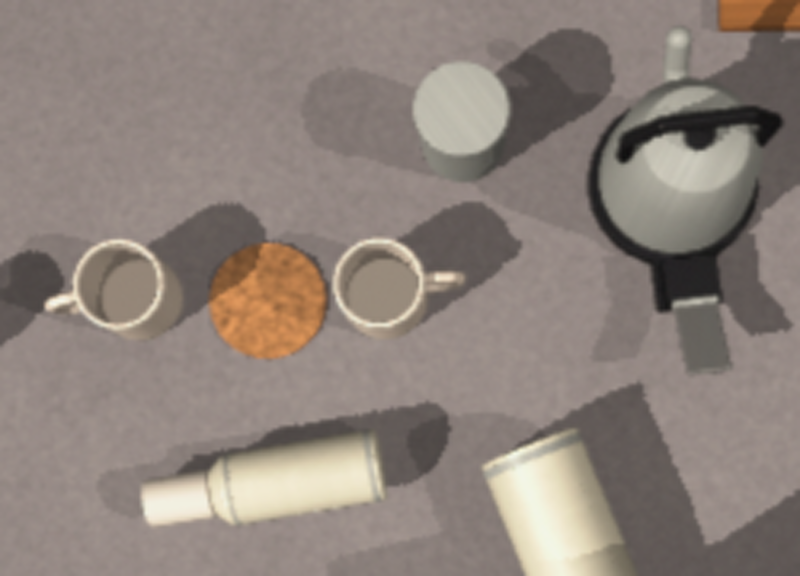

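Run:
```python
from h import *
import pickle
d=pickle.load(open("top.pkl","rb"))
f=lambda u,v,z:back(d,(180+u/3.2-.5+.5/3.2,70+v/3.2-.5+.5/3.2),z).round(4)
cap=f(144,506,.035);foot=f(378.5,466,.035)
print("cap",cap,"foot",foot,np.linalg.norm(cap-foot),"ang",np.degrees(np.arctan2(*(cap-foot)[[1,0]])))
print("coaster",f(268,300,.005),"mugs",f(119,288,.085),f(380,287,.085),"tin",f(462,107,.111))
print("handles",f(50,304,.045),f(460,281,.045))
print("paddle tip end",f(710,368,.081),"hinge end",f(697,300,.049))
print("base c",f(675,177,.01))
print("bigflask near",f(486,468,.04),f(580,432,.04))
from scipy.spatial.transform import Rotation as R
s=manip.state();q=s["tool_rot"];print(R.from_quat(np.roll(q,-1)).as_matrix().round(3))
```

```text
cap [0.458  0.2893 0.035 ] foot [0.4918 0.0753 0.035 ] 0.21665280981330476 ang 98.97537632836135
coaster [0.6503 0.1802 0.005 ] mugs [0.6503 0.3    0.085 ] [0.6481 0.069  0.085 ] tin [ 0.8011 -0.0058  0.111 ]
handles [0.6431 0.3733 0.045 ] [ 0.6592 -0.0011  0.045 ]
paddle tip end [ 0.5728 -0.2213  0.081 ] hinge end [ 0.6382 -0.2159  0.049 ]
base c [ 0.7608 -0.2036  0.01  ]
bigflask near [ 0.4885 -0.0226  0.04  ] [ 0.5202 -0.1084  0.04  ]
[[ 0.36  -0.933 -0.   ]
 [-0.933 -0.36   0.002]
 [-0.002 -0.    -1.   ]]
```

```bash
python3 -m pendant '[[[0,0,0.027,0.1127,0.2113,0,1],[0,0,0.027,0.1127,0.2113,0,1],[0,0,0.027,0.1127,0.2113,0,1],[0,0,0.027,0.1127,0.2113,0,1],[0,0,0.027,0.1127,0.2113,0,1],[0,0,0.027,0.1127,0.2113,0,1],[0,0,0.027,0.1127,0.2113,0,1],[0,0,0.027,0.1127,0.2113,0,1],[0,0,0.027,0.0063,0.2105,0,1],[0,0,0.027,0.0063,0.2105,0,1],[0,0,0.027,0.0063,0.2105,0,1],[0,0,0.027,0.0063,0.2105,0,1],[0,0,0.027,0.0063,0.2105,0,1],[0,0,0.027,0.0063,0.2105,0,1],[0,0,0.027,0.0063,0.2105,0,1],[0,0,0.027,0.0063,0.2105,0,1],[0,0,0,0,0,0,1],[0,0,0,0,0,0,1]]]'
cat >> h.py <<'E'
from scipy.spatial.transform import Rotation as Rn
def st():
    s=manip.state();m=Rn.from_quat(np.roll(s["tool_rot"],-1)).as_matrix()
    print("t",round(s["time"],2),"p",np.round(s["tool_pos"],4),"jawaz",round(np.degrees(np.arctan2(m[1,0],m[0,0])),2),"z",m[:,2].round(3),"F",np.round(s["contact_force"],2),"M",np.round(s["ft_torque"],2),"w",round(s["gripper_width"],3),"q",np.round(s["joint_pos"],3))
    return s
E
python3 -c "
from h import *
st()"
```

```text
time: 2.35
tool_pos: [0.4624, 0.2601, 0.2307]
tool_rot: [0.0, 0.997, 0.077, -0.001]
contact_force: [-0.2, -0.2, -0.3]
gripper_width: 1.001
t 2.35 p [0.4624 0.2601 0.2307] jawaz 8.84 z [-0.001 -0.001 -1.   ] F [-0.21 -0.22 -0.3 ] M [ 0.02 -0.06 -0.02] w 1.001 q [ 0.372 -0.174  1.831 -0.     1.486  0.218]
```

```bash
python3 -m pendant '[[[0,0,0,0,0.003,-0.15,1],[0,0,0,0,0,-0.15,1],[0,0,0,0,0,-0.15,1],[0,0,0,0,0,-0.15,1],[0,0,0,0,0,-0.15,1],[0,0,0,0,0,-0.08,1],[0,0,0,0,0,-0.04,1],[0,0,0,0,0,0,1],[0,0,0,0,0,0,1]]]'
python3 -c "
from h import *
st();grab('top','g1.png',(200,150,320,260),5);grab('scene','g2.png',(300,180,440,300),5)
a=cv2.imread('pics/g1.png');b=cv2.imread('pics/g2.png');cv2.imwrite('pics/g.png',cv2.resize(np.hstack([a[:550],b[:550]]),(800,339)))"
```

```text
time: 3.48
tool_pos: [0.4638, 0.2612, 0.0151]
tool_rot: [-0.0, 0.997, 0.077, 0.001]
contact_force: [0.4, 0.2, 1.0]
gripper_width: 1.0
t 3.48 p [0.4638 0.2612 0.0151] jawaz 8.8 z [ 0.002  0.001 -1.   ] F [0.35 0.24 1.03] M [0.01 0.02 0.03] w 1.0 q [ 0.373  0.073  1.982 -0.     1.084  0.22 ]
```

View pics/g.png

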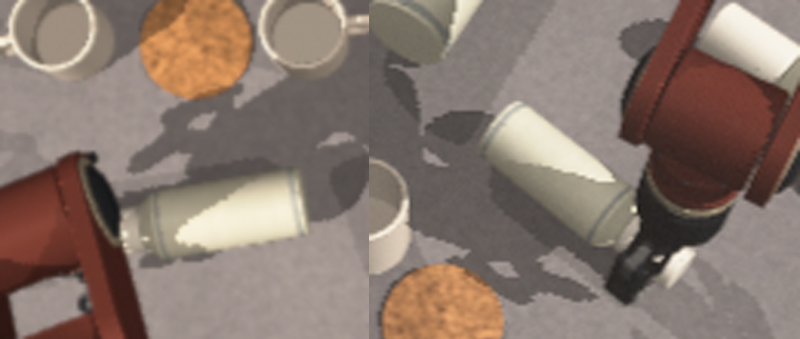

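The two crops show the fingers straddling the cap (the cap end shows at (680,262) in the right half) with the body free. Next I close and lift.

```bash
python3 -m pendant '[[[0,0,0,0,0,0,0],[0,0,0,0,0,0,0],[0,0,0,0,0,0,0],[0,0,0,0,0,0,0],[0,0,0,0,0,0,0],[0,0,0,0,0,0,0],[0,0,0,0,0,0,0],[0,0,0,0,0,0,0]]]'
python3 -c "
from h import *
st()"
python3 -m pendant '[[[0,0,0,0,0,0.05,0],[0,0,0,0,0,0.08,0],[0,0,0,0,0,0.08,0],[0,0,0,0,0,0.08,0],[0,0,0,0,0,0.08,0],[0,0,0,0,0,0.08,0],[0,0,0,0,0,0.08,0],[0,0,0,0,0,0.08,0],[0,0,0,0,0,0.08,0],[0,0,0,0,0,0.08,0],[0,0,0,0,0,0.08,0],[0,0,0,0,0,0.08,0],[0,0,0,0,0,0,0],[0,0,0,0,0,0,0]]]'
python3 -c "
from h import *
st();grab('scene','l1.png',(240,100,440,300),3)"
```

```text
time: 4.58
tool_pos: [0.4629, 0.2614, 0.0141]
tool_rot: [-0.0, 0.997, 0.077, 0.0]
contact_force: [-1.2, 1.9, 2.5]
gripper_width: 0.496
t 4.58 p [0.4629 0.2614 0.0141] jawaz 8.83 z [ 0.  0. -1.] F [-1.18  1.94  2.54] M [ 0.16  0.16 -0.  ] w 0.496 q [0.374 0.075 1.982 0.    1.084 0.22 ]
time: 6.32
tool_pos: [0.4624, 0.261, 0.2456]
tool_rot: [0.0, 0.997, 0.077, -0.001]
contact_force: [-0.5, -0.2, -3.2]
gripper_width: 0.498
t 6.33 p [0.4624 0.261  0.2456] jawaz 8.83 z [-0.001 -0.    -1.   ] F [-0.49 -0.16 -3.21] M [0.37 0.   0.04] w 0.498 q [ 0.374 -0.181  1.812  0.     1.512  0.22 ]
```

View pics/l1.png

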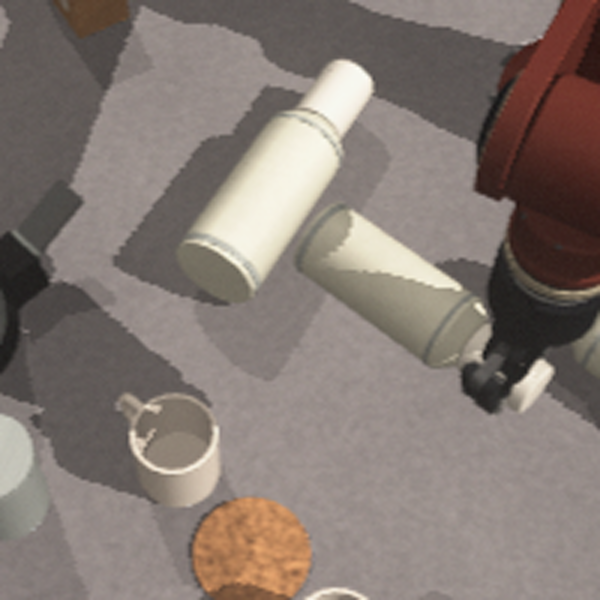

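The picture shows the flask still sticking out rigidly from the pads, foot at (325,240), so it did not swing. I turn it upright with the tool, a bit at a time.

```bash
python3 -m pendant '[[[0.03,0.0047,0,0,0,0.06,0],[0.0494,0.0078,0,0,0,0.06,0],[0.0494,0.0078,0,0,0,0.04,0],[0.0494,0.0078,0,0,0,0,0],[0,0,0,0,0,0,0]]]'
python3 -c "
from h import *
st()"
```

```text
time: 7.0
tool_pos: [0.4622, 0.259, 0.283]
tool_rot: [-0.277, 0.958, 0.071, -0.024]
contact_force: [-0.1, -0.3, -2.9]
gripper_width: 0.497
t 7.0 p [0.4622 0.259  0.283 ] jawaz 8.65 z [-0.086  0.528 -0.845] F [-0.12 -0.29 -2.88] M [-0.24 -0.01  0.01] w 0.497 q [ 0.076 -0.261  1.889  0.562  1.568 -0.09 ]
```

```bash
python3 -m pendant '[[[0.045,0.0071,0,0,0,0.02,0],[0.045,0.0071,0,0,0,0,0],[0.045,0.0071,0,0,0,0,0],[0.045,0.0071,0,0,0,0,0],[0.045,0.0071,0,0,0,0,0],[0.045,0.0071,0,0,0,0,0],[0.045,0.0071,0,0,0,0,0],[0,0,0,0,0,0,0],[0,0,0,0,0,0,0]]]'
python3 -c "
from h import *
st();d=grab('scene','l2.png',(220,50,440,270),2);d=grab('top','l3.png',(180,90,400,310),2)
cv2.imwrite('pics/l23.png',cv2.resize(np.hstack([cv2.imread('pics/l2.png'),cv2.imread('pics/l3.png')]),(800,400)))"
```

```text
time: 8.12
tool_pos: [0.4628, 0.2618, 0.2916]
tool_rot: [-0.703, 0.707, 0.055, -0.056]
contact_force: [0.9, 0.7, -2.8]
gripper_width: 0.498
t 8.12 p [0.4628 0.2618 0.2916] jawaz 9.07 z [-0.158  0.987 -0.006] F [ 0.91  0.69 -2.8 ] M [-0.98 -0.21 -0.03] w 0.498 q [-0.175  0.019  2.041  1.404  1.861 -0.513]
```

View pics/l23.png

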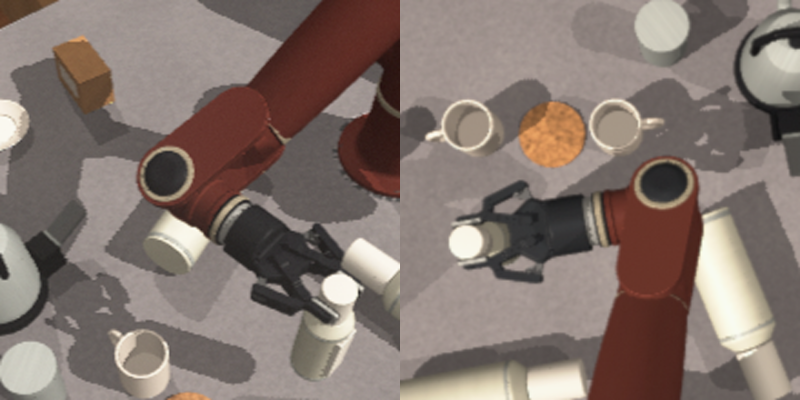

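Run:
```python
from h import *
d=grab('top');e=grab('scene')
print("cap top",back(d,(215.2,223.1),.32))
c=np.array([.466,.24]);zf=.2916-.187
for dd,n in((d,'top'),(e,'scene')):
    im=cv2.resize(dd["frame"],None,fx=4,fy=4,interpolation=cv2.INTER_CUBIC)
    for r,h in((.033,0),(.033,.14),(.022,.155),(.022,.215)):
        t=np.linspace(0,2*np.pi,60);P=np.array([4*proj(dd,(c[0]+r*np.cos(a),c[1]+r*np.sin(a),zf+h))+1.5 for a in t])
        cv2.polylines(im,[P.astype(np.int32)],True,(0,0,255),1)
    x,y=P.mean(0).astype(int);cv2.imwrite(f'pics/o_{n}.png',im[y-160:y+320,x-200:x+200])
cv2.imwrite('pics/o.png',np.hstack([cv2.imread('pics/o_top.png'),cv2.imread('pics/o_scene.png')]))
```

```text
cap top [0.46540748 0.243132   0.32      ]
```

View pics/o.png

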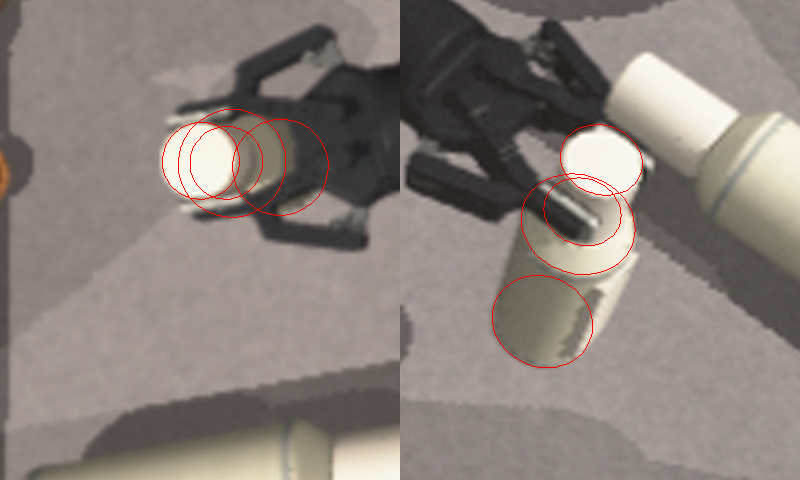

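The overlay of an upright flask fits the cap and nearly the foot (the scene foot circle is at (543,320)), so the flask is upright to within a few degrees. Next I carry it over the coaster.

```bash
python3 -m pendant '[[[0,0,-0.0132,0.05,-0.016,0,0],[0,0,-0.0132,0.0956,-0.0306,0,0],[0,0,-0.0132,0.0956,-0.0306,0,0],[0,0,-0.0132,0.0956,-0.0306,0,0],[0,0,-0.0132,0.0956,-0.0306,0,0],[0,0,-0.0132,0.0956,-0.0306,0,0],[0,0,-0.0132,0.0956,-0.0306,0,0],[0,0,-0.0132,0.0956,-0.0306,0,0],[0,0,0,0.0456,-0.0146,0,0],[0,0,0,0,0,0,0],[0,0,0,0,0,-0.08,0],[0,0,0,0,0,-0.08,0],[0,0,0,0,0,-0.08,0],[0,0,0,0,0,0,0],[0,0,0,0,0,0,0]]]'
cat > ov.py <<'E'
from h import *
import sys
def ov(c,zf,f,tilt=None):
    out=[]
    for n in('top','scene'):
        dd=grab(n);im=cv2.resize(dd["frame"],None,fx=4,fy=4,interpolation=cv2.INTER_CUBIC)
        rings=[(c,zf+h,r,(0,0,255)) for r,h in((.033,0),(.033,.14),(.022,.155),(.022,.215))]+[((.6503,.1802),.005,.055,(0,255,0))]
        for cc,z,r,col in rings:
            P=np.array([4*proj(dd,(cc[0]+r*np.cos(a),cc[1]+r*np.sin(a),z))+1.5 for a in np.linspace(0,2*np.pi,60)])
            cv2.polylines(im,[P.astype(np.int32)],True,col,1)
        x,y=P.mean(0).astype(int);y0=max(0,y-300)
        out.append(im[y0:y0+500,x-200:x+200])
    cv2.imwrite('pics/'+f,np.hstack(out))
E
python3 -c "
from ov import *
s=st();p=s['tool_pos'];ov((p[0]-.0036,p[1]-.0202),p[2]-.187,'p1.png')"
```

```text
time: 10.2
tool_pos: [0.6541, 0.1999, 0.2314]
tool_rot: [-0.704, 0.705, -0.063, 0.061]
contact_force: [1.0, -0.1, -4.0]
gripper_width: 0.498
t 10.2 p [0.6541 0.1999 0.2314] jawaz -10.05 z [ 0.175  0.985 -0.001] F [ 1.05 -0.1  -4.04] M [-0.98  0.15 -0.  ] w 0.498 q [-0.246  0.34   1.797  1.532  1.629 -0.565]
```

View pics/p1.png

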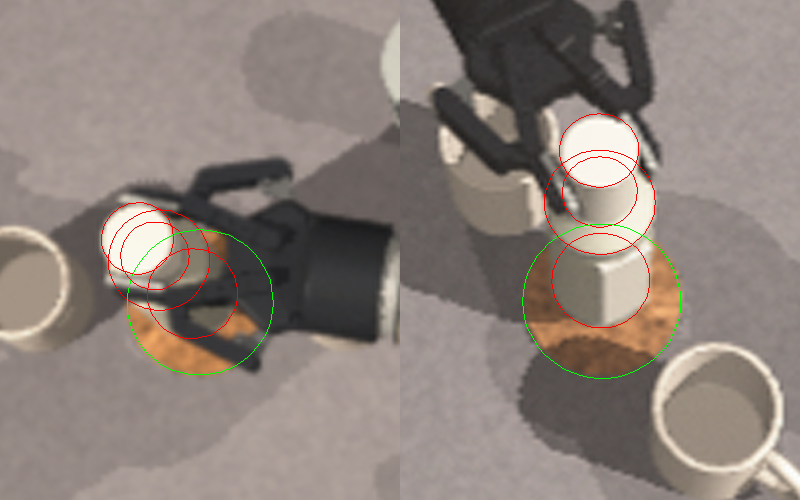

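The flask model and image agree, and the coaster ring coincides with the cork in both views. Next I lower it.

```bash
python3 -m pendant '[[[0,0,0,0,0,-0.045,0],[0,0,0,0,0,-0.045,0],[0,0,0,0,0,-0.03,0],[0,0,0,0,0,-0.016,0],[0,0,0,0,0,0,0],[0,0,0,0,0,0,0]]]'; python3 -m pendant '[[[0,0,0,0,0,-0.01,0],[0,0,0,0,0,0,0]]]';  python3 -m pendant '[[[0,0,0,0,0,-0.006,0],[0,0,0,0,0,0,0]]]'
```

```text
time: 11.05
tool_pos: [0.6541, 0.1999, 0.1974]
tool_rot: [-0.704, 0.705, -0.063, 0.061]
contact_force: [-0.2, 0.2, -3.9]
gripper_width: 0.496
time: 11.3
tool_pos: [0.6544, 0.1998, 0.1967]
tool_rot: [0.705, -0.704, 0.062, -0.062]
contact_force: [-1.2, -0.8, 4.1]
gripper_width: 0.497
time: 11.55
tool_pos: [0.6545, 0.1997, 0.1967]
tool_rot: [0.705, -0.703, 0.061, -0.062]
contact_force: [-3.4, -1.2, 8.3]
gripper_width: 0.493
```

```bash
python3 -m pendant '[[[0,0,0,0,0,-0.008,0],[0,0,0,0,0,0,0]]]';  python3 -m pendant '[[[0,0,0,0,0,-0.008,0],[0,0,0,0,0,0,0],[0,0,0,0,0,0,0]]]'
```

```text
time: 11.8
tool_pos: [0.6546, 0.1997, 0.1967]
tool_rot: [0.707, -0.702, 0.06, -0.062]
contact_force: [-4.4, -2.8, 13.7]
gripper_width: 0.497
time: 12.18
tool_pos: [0.6547, 0.1997, 0.1967]
tool_rot: [0.708, -0.701, 0.059, -0.062]
contact_force: [-6.2, -1.5, 18.5]
gripper_width: 0.5
```

```bash
python3 -m pendant '[[[0,0,0,0,0,0.01,0],[0,0,0,0,0,0.01,0],[0,0,0,0,0,0,0],[0,0,0,0,0,0,0]]]';  python3 -m pendant '[[[0,0,0,0,0,0,0.53],[0,0,0,0,0,0,0.56],[0,0,0,0,0,0,0.6],[0,0,0,0,0,0,0.7],[0,0,0,0,0,0,0.8],[0,0,0,0,0,0,0.9],[0,0,0,0,0,0,1],[0,0,0,0,0,0,1],[0,0,0,0,0,0,1]]]'
python3 -c "
from ov import *
st();ov((.6503,.1802),.005,'p2.png')"
```

```text
time: 12.68
tool_pos: [0.6544, 0.1998, 0.1967]
tool_rot: [0.705, -0.704, 0.062, -0.062]
contact_force: [-1.7, -1.3, 7.6]
gripper_width: 0.501
time: 13.8
tool_pos: [0.6539, 0.2, 0.1943]
tool_rot: [-0.704, 0.705, -0.063, 0.061]
contact_force: [-0.3, 0.4, 0.1]
gripper_width: 1.001
t 13.8 p [0.6539 0.2    0.1943] jawaz -10.04 z [ 0.174  0.985 -0.002] F [-0.34  0.39  0.09] M [-0.47  0.09 -0.  ] w 1.001 q [-0.246  0.404  1.794  1.528  1.626 -0.626]
```

View pics/p2.png

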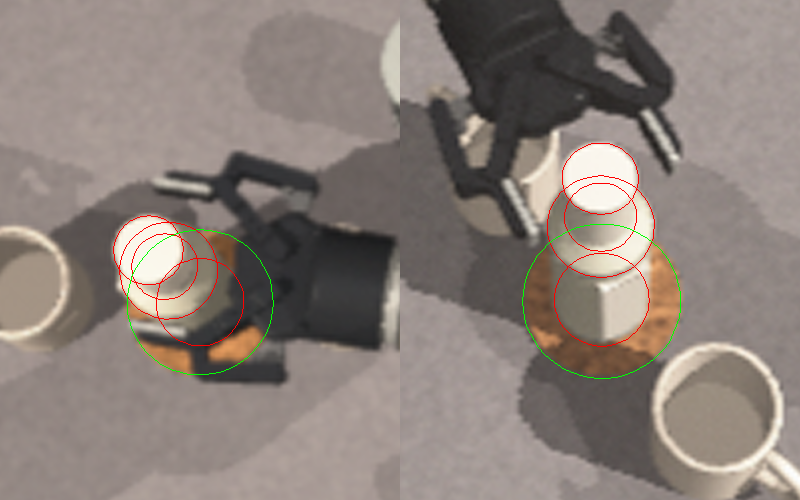

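The flask stands upright and centred: the model rings fit in both views (foot ring at (200,302) left, (601,299) right), and the fingers are clear. I raise the fingers straight up past the cap, then turn the tool down again and shut it.

```bash
python3 -m pendant '[[[0,0,0,0,0,0.06,1],[0,0,0,0,0,0.12,1],[0,0,0,0,0,0.12,1],[0,0,0,0,0,0.12,1],[0,0,0,0,0,0.12,1],[0,0,0,0,0,0.06,1],[0,0,0,0,0,0,1]]]'
python3 -m pendant '[[[-0.0492,0.0087,0,0,0,0,0],[-0.0492,0.0087,0,0,0,0,0],[-0.0492,0.0087,0,0,0,0,0],[-0.0492,0.0087,0,0,0,0,0],[-0.0492,0.0087,0,0,0,0,0],[-0.0492,0.0087,0,0,0,0,0],[-0.0492,0.0087,0,0,0,0,0],[-0.0492,0.0087,0,0,0,0,0],[-0.0492,0.0087,0,0,0,0,0],[-0.0492,0.0087,0,0,0,0,0],[0,0,0,0,0,0,0],[0,0,0,0,0,0,0]]]'
python3 -c "
from h import *
st()"
```

```text
time: 14.78
tool_pos: [0.6541, 0.1999, 0.3459]
tool_rot: [-0.703, 0.705, -0.062, 0.062]
contact_force: [-1.0, 0.4, -0.5]
gripper_width: 1.0
time: 16.27
tool_pos: [0.6536, 0.1996, 0.3426]
tool_rot: [0.0, 0.996, -0.089, -0.001]
contact_force: [-0.8, -0.3, -0.5]
gripper_width: 0.0
t 16.27 p [0.6536 0.1996 0.3426] jawaz -10.17 z [-0.002  0.    -1.   ] F [-0.82 -0.33 -0.48] M [-0.03 -0.08 -0.02] w 0.0 q [1.870e-01 1.500e-01 1.326e+00 1.000e-03 1.668e+00 3.650e-01]
```

```bash
python3 -m pendant '[[[0,0,0,-0.0373,-0.21,0,0],[0,0,0,-0.0373,-0.21,0,0],[0,0,0,-0.0373,-0.21,0,0],[0,0,0,-0.0373,-0.21,0,0],[0,0,0,-0.0373,-0.21,0,0],[0,0,0,-0.0373,-0.21,0,0],[0,0,0,-0.0373,-0.21,0,0],[0,0,0,-0.0373,-0.21,0,0],[0,0,0,0,0,0,0],[0,0,0,0,0,-0.2,0],[0,0,0,0,0,-0.2,0],[0,0,0,0,0,-0.2,0],[0,0,0,0,0,-0.2,0],[0,0,0,0,0,-0.12,0],[0,0,0,0,0,-0.03,0],[0,0,0,0,0,0,0],[0,0,0,0,0,0,0]]]'
python3 -c "
from h import *
st();d=grab('top');e=grab('scene')
o=[]
for dd in(d,e):
    x,y=proj(dd,(.579,-.2205,.076)).astype(int);o.append(cv2.resize(dd['frame'][y-60:y+60,x-50:x+50],(400,480),interpolation=cv2.INTER_CUBIC))
cv2.imwrite('pics/k1.png',np.hstack(o))"
```

```text
time: 18.4
tool_pos: [0.5806, -0.2206, 0.1092]
tool_rot: [0.001, 0.996, -0.089, 0.002]
contact_force: [0.7, 0.6, 0.3]
gripper_width: 0.001
t 18.4 p [ 0.5806 -0.2206  0.1092] jawaz -10.17 z [ 0.004 -0.003 -1.   ] F [0.69 0.56 0.27] M [-0.02 -0.03  0.03] w 0.001 q [-4.830e-01  1.430e-01  1.727e+00 -1.000e-03  1.267e+00 -3.050e-01]
```

View pics/k1.png

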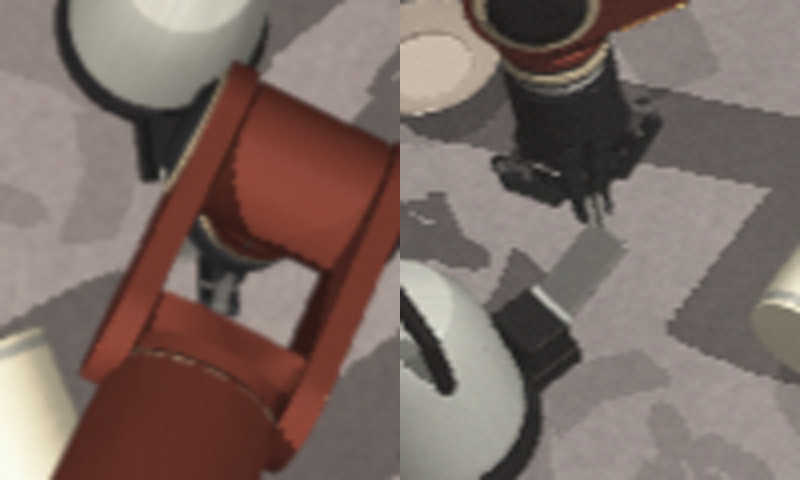

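The fingertips (592,220 in the right view) are over the paddle's outer end (610,235). Next I press in steps, watching force and height.

```bash
python3 -m pendant '[[[0,0,0,0,0,-0.06,0],[0,0,0,0,0,-0.06,0],[0,0,0,0,0,-0.02,0],[0,0,0,0,0,0,0],[0,0,0,0,0,0,0]]]';python3 -m pendant '[[[0,0,0,0,0,-0.03,0],[0,0,0,0,0,-0.03,0],[0,0,0,0,0,-0.02,0],[0,0,0,0,0,0,0],[0,0,0,0,0,0,0]]]'; python3 -c "
from h import *
st()"
```

```text
time: 19.12
tool_pos: [0.5797, -0.22, 0.0725]
tool_rot: [0.0, 0.996, -0.089, 0.0]
contact_force: [-1.4, 1.5, 4.9]
gripper_width: 0.003
time: 19.75
tool_pos: [0.5793, -0.2206, 0.053]
tool_rot: [0.001, 0.996, -0.088, -0.0]
contact_force: [-4.1, -0.8, 6.4]
gripper_width: 0.001
t 19.75 p [ 0.5793 -0.2206  0.053 ] jawaz -10.15 z [-0.    -0.002 -1.   ] F [-4.09 -0.85  6.45] M [-0.14  0.73  0.02] w 0.001 q [-0.483  0.21   1.755 -0.002  1.176 -0.305]
```

```bash
python3 -m pendant '[[[0,0,0,0,0,-0.016,0],[0,0,0,0,0,0,0],[0,0,0,0,0,0,0],[0,0,0,0,0,0,0],[0,0,0,0,0,0,0],[0,0,0,0,0,0,0],[0,0,0,0,0,0,0],[0,0,0,0,0,0,0],[0,0,0,0,0,0,0],[0,0,0,0,0,0,0],[0,0,0,0,0,0,0],[0,0,0,0,0,0,0]]]'; python3 -c "
from h import *
st();d=grab('scene');x,y=proj(d,(.62,-.2205,.05)).astype(int)
a=cv2.resize(d['frame'][y-60:y+60,x-50:x+50],(400,480),interpolation=cv2.INTER_CUBIC)
x,y=proj(d,(.65,.18,.1)).astype(int)
b=cv2.resize(d['frame'][y-72:y+72,x-60:x+60],(400,480),interpolation=cv2.INTER_CUBIC)
cv2.imwrite('pics/k2.png',np.hstack([a,b]))"
```

```text
time: 21.25
tool_pos: [0.5794, -0.2207, 0.0493]
tool_rot: [0.001, 0.996, -0.089, -0.0]
contact_force: [-3.7, -0.8, 7.6]
gripper_width: 0.0
t 21.25 p [ 0.5794 -0.2207  0.0493] jawaz -10.15 z [-0.    -0.002 -1.   ] F [-3.69 -0.79  7.63] M [-0.08  0.82  0.01] w 0.0 q [-0.483  0.215  1.756 -0.002  1.17  -0.305]
```

View pics/k2.png

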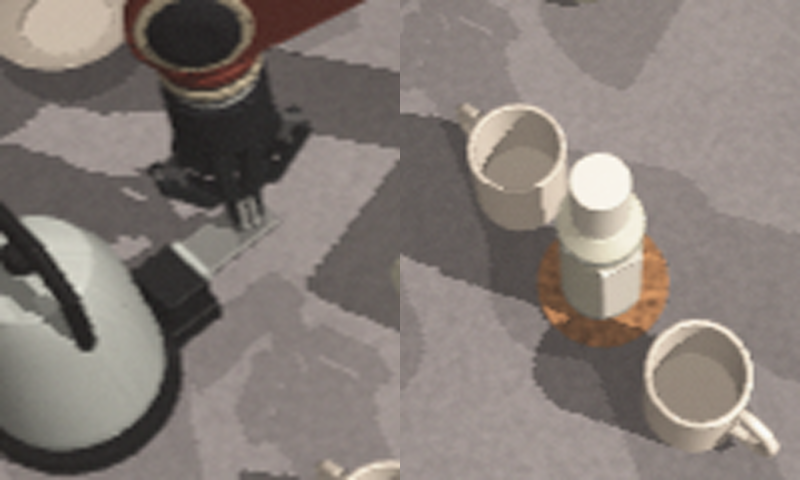

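The paddle lies in line with the switch block's top (fingertips at (250,215)), and the flask stands on the cork with both mugs in place. TCP height is 49.3 mm and the push 7.6 N, against 49 mm and 7.5 N expected at level.

```bash
python3 -c "
from h import *
manip.job_done();st()"
```

```text
the job is handed in; nothing more can be done
the job is handed in; nothing more can be done
```

The flask now stands upright and released on the coaster, and the paddle is held level by the fingertips. I handed the job in at about 21 s. The job reports no verdict, and the state could no longer be read after the hand-in.

- **Flask:** I gripped the smallest flask by the cap. It did not swing down in the grip, so I turned it upright with the tool, set it on the coaster and let go. An upright, centred model fitted it in both camera views right after release. The last picture showed it still upright on the cork with both mugs in place.
- **Paddle:** I pressed with shut fingers to a measured tip height of 49.3 mm and a push of 7.6 N, against 49 mm and 7.5 N expected at level. I held it there for over a second before handing in.
- **Disagreements:** The foot met the coaster about 4 mm earlier than my grip-height estimate. The force reading also showed about 3.7 N sideways while pressing.
- **Not checked:** I compared only the two mugs by eye at the end; I did not measure the other bystanders again.

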